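# Clear the cabin case's handle and pull it out

## Task

A cedar saddle (two small cedar boards joined by a bridge) has been left hanging over the pull-out handle of the small suitcase lying on the closet counter: lift it up and off and hang it astride the bar of the little accessory rail. Then pinch the handle so that its release button is pressed in, pull the handle out past its first stop to its second stop (all the way), and finish there: the job ends with you still gripping the handle, fully out. Leave everything else where it is.

Things in the scene. Friction and masses are not known exactly. Their poses are not given: they have to be found in the camera images.
- case: Grey hard-shell cabin suitcase lying flat, fixed, 400 long (x) x 280 wide (y) x 160 high, thin ribs on top (to 162). Origin: on the counter below the middle of the end face that carries the handle; x points from there into the case, so the handle pulls out along -x, roughly to the robot (yaw within 0.15). It lies left or right of the robot's centre line, the rail on the other side.
- grip: Handle's grip: black bar 26 thick (x) x 170 long (y) x 24 high, on two 12 mm round tubes at y = -70 and 70. Origin: bar's centre, 145 above the counter, axes as the case's. Home, the bar's back is 45 clear of the case. The button is mid outer (-x) face: pinch from above, one finger behind the bar, one on the button.
- handle (a joint): How far the handle is out, m: 0 home (locked at the start), first stop 0.075, second stop 0.15 (hard end). With the button out a bolt blocks it at home (under 1 mm of play) and again at the first stop; with the button held in it runs past both to 0.15. It drags with about 3 N and stays where it is left.
- button (a joint): Press of the release button, m: 0 out, 0.006 fully in; the bolt is free above about 0.0045. Springs back; about 2 N to start, 6 N fully in. It moves along the case's +x. The squeeze of a grip along the case's x presses it fully.
- button_top (a point): Middle of the button's outer face: a plain grey block 36 wide (y) x 16 high, standing 8 proud of the bar's -x face (bar plus button 34 thick, 28 when pressed in). Moves with the button.
- cedar: Loose cedar saddle, about 0.14 kg: two upright cedar saddles, each 10 thick (x) x 70 wide (y), z -56 to +4, joined by a steel bridge 4 thick (z 0 to 4), 40 wide. Gap between the boards 42 (x -21 to 21). Origin: middle of the bridge's underside. At the start it rides on the grip bar, bridge on the bar's top, one board before the button, one behind the bar, axes about as the case's.
- cedar_tongue (a point): Where to hold the cedar saddle: wooden tongue standing on the middle of its bridge, 12 thick (x) x 34 wide (y), from 4 to 42 above the saddle's origin; this point 27 above the origin. Raise the saddle over 75 to clear the bar; hang it centred on the rail's bar with its boards either side.
- rail: Accessory rail, fixed: wooden foot 120 (x) x 300 (y) x 16 high centred on the origin (on the counter), two white posts 18 square at y = -130 and +130, 230 high, carrying a round steel bar 80 in front of them (towards its -x, to the robot). Yaw within 0.25 of the world.
- rail_mid (a point): Middle of the rail's bar, at the top of it, 220 above the counter. The bar is 12 in diameter and runs along y; clear between the post arms for 120 either side.
- tin: Bystander: flat round metal shoe-polish tin, 72 across, 28 high; origin under its centre.
- roller: Bystander: lint roller lying down, 200 long, 44 thick; origin under its middle, long axis x.
- brush: Bystander: wooden shoe brush, 150 x 50 x 44 high; origin under its centre.
- shoe_tree: Bystander: wooden shoe tree lying down, about 235 x 70 x 50 high; long axis x, origin below the rod.
- watch_box: Bystander: dark wooden box 120 x 160 x 70 high; origin under its centre.
- spray: Bystander: upright plastic bottle, 52 across, 150 high; origin under its centre.
- slip_box: Bystander: cardboard box 190 x 130 x 90 high; origin under its centre.

How it is judged:
By the outcome, as a careful person would: the job done as asked, in the order asked, and still so for the second after the job is handed in, while the arm keeps its last pose, push and grip.
It also fails if it takes over 58 s, if anything falls off the work surface, if the arm or the gripper's body presses on something with over 40 N, if the wrist force passes 120 N, or if a joint passes its speed limit or range.

## Robot

A 6-joint arm with a two-finger parallel gripper is mounted at the origin on the work surface. World frame = base frame: x ahead of the robot, y to its left, z up, the work surface at z = 0. Lengths are in mm, angles in rad, forces in N, time in s.
With the tool pointing down it reaches from about 400 to 825 mm from the base axis. Payload 7 kg.
Tool frame: the origin (TCP) lies on the centre line of the jaws, within the pads' length; the fingertips stand 22 mm ahead of it and the grasp point (between the pads) lies 3 mm ahead of it; z points along the fingers, y is the line along which they close (so a half turn about z gives the same grasp; the last joint's range is limited). The gripper opens to 85 mm and grips with 20 to 120 N. Pads are 22 mm wide; open, the fingers measure 114 mm over their backs; the gripper's body (76 mm by 85 mm) begins 54 mm behind the grasp point. The pads swing forward as they close: fully open they stand 13 mm farther back than shut.
Start: joints at [-0.913, 0.359, 0.012, 0, -1.224, -0.288], TCP at [243.937, -629.357, 253.302] pointing down, gripper open.
Joint ranges: [-3.07, 3.07], [-1.43, 2.12], [-1.02, 1.25], [-3.03, 1.67], [-3.05, -0], [-3.03, 3.03]. Speed limits (rad/s): [2.39, 2.39, 3.01, 3.14, 3.14, 3.14].

## Interface

Orientations are given as a unit quaternion [x, y, z, w].
In Python, from plant import arm, cams gives the robot as it stands.
- The arm moves only by the tool carry_out, never from a script. Its argument "increments" is one flat list of numbers, 5 for each row, row after row: the finger opening in mm, from 0 to 85.4, then the shift along the tool's x, y, z in mm, then the turn about the tool's z in degrees. A call has 1 to 20 rows; each row shifts and turns the commanded pose from where the row before left it, along the tool's axes as they then stand; what a row does not reach is not made up. A row lasts 1/12 s, in which the tool goes at most 41.7 mm and 7.16 degrees, less where a joint would pass 70% of its speed; a pose out of reach is approached as far as the arm can. A call with a gripper value outside its range is refused whole. The fingers move at their own pace and stop on an object; "grip_force" is the grip in N (left out, the last holds). Time passes only in rows, so rows that do not move let the fingers close. It gives the time, the measured TCP pose, the force, the opening and the grip force at its end, in the units of the state.
- arm.read_state(): the state, without advancing time (a new reading comes with each control period).
- cams.read_camera(name): name is "scene" or "top" or "wrist"; returns a dict with "pixels" (384x512x3 uint8, red, green, blue), "intrinsics" (3x3 intrinsics, pixels), "distortion" ([k1, k2, p1, p2, k3] as OpenCV has them; the pictures are not rectified), "R" (3x3) and "t" (3): a world point X has camera coordinates R X + t. Camera axes: x right, y down, z forward; pixel columns grow to the right and rows downward; lengths in mm; the calibration is good to about 2 mm. A picture is of the moment at which its call begins. There is no depth.
- arm.hand_in(): hands the job in; it is judged then, once.
The state is a dict: "clock": time; "qpos": joint angles; "qvel": joint speeds; "joint_efforts": joint torques, N m; "eef_pos": TCP position; "orientation": TCP orientation; "contact_force": force on the tool from outside, world axes, zero at the start; "ft_torque": the same for the moment, N m; "finger_gap": finger opening in mm; "grasp_force": force on a finger pad.
Only numpy, scipy, OpenCV 4.12 (cv2) and the standard library are available. Lean on these libraries where they do the work, as an engineer would, in place of code of your own. Each camera call takes 0.05 s, during which the arm holds its last target. There are 200 camera calls.

## Working session

There is one attempt and no reset: what is moved stays moved. The work goes in short steps, Python scripts to look and compute and a tool call to move; the robot and the scene stay as the last step left them, time stands still between calls to the robot, and variables do not carry over. Pictures are saved under pics/ and viewed, at most 10 in all, crops included, and the job is handed in when it is done.

Besides the shell and the picture viewer there is one more tool, called as name(argument=value, ...) on one line, values as JSON. carry_out: Moves the arm, as the interface text tells. Its arguments: {"type":"object","properties":{"increments":{"type":"array"},"grip_force":{"type":"number"}},"required":["increments"]}

```bash
mkdir -p pics; ls; python3 - <<'E'
from plant import arm,cams
import cv2,numpy as np,pickle
d={}
for n in ("scene","top"):
    c=cams.read_camera(n); d[n]=c
    print(n,c["intrinsics"],c["distortion"],c["R"],c["t"])
pickle.dump(d,open("c0.pkl","wb"))
im=np.vstack([d["scene"]["pixels"],d["top"]["pixels"]])[:,:,::-1]
cv2.imwrite("pics/s.png",cv2.resize(d["scene"]["pixels"][:,:,::-1],(800,600)))
cv2.imwrite("pics/t.png",cv2.resize(d["top"]["pixels"][:,:,::-1],(800,600)))
print(arm.read_state())
E
```

```text
pics
scene [[363.68973959   0.         257.33308008]
 [  0.         363.68973959 189.93082107]
 [  0.           0.           1.        ]] [-0.04641108  0.          0.          0.          0.        ] [[-0.63175193  0.77483573  0.02278365]
 [ 0.4431573   0.38512529 -0.80949992]
 [-0.63600402 -0.50130639 -0.58667776]] [ 301.97612785 -107.81467163 1973.60766175]
top [[493.23229347   0.         253.32572612]
 [  0.         493.23229347 183.95287611]
 [  0.           0.           1.        ]] [-0.15574082  0.          0.          0.          0.        ] [[-0.01069565 -0.99993107  0.00484332]
 [-0.98698825  0.00977983 -0.16049467]
 [ 0.16043624 -0.0064969  -0.98702482]] [  16.67265365  519.93190166 1731.4579133 ]
{'clock': 0.1, 'qpos': array([-9.12920681e-01,  3.59314231e-01,  1.11871119e-02, -2.97243838e-04,
       -1.22412147e+00, -2.88131574e-01]), 'qvel': array([-0.00061848, -0.0007551 ,  0.00058852, -0.00011946, -0.00070959,
        0.00092588]), 'joint_efforts': array([-2.16931207e-03, -5.84766877e+01,  2.94110012e+01,  6.95454553e+00,
       -3.17214981e-03,  1.20258798e-05]), 'eef_pos': array([ 243.78690454, -629.02388926,  252.476005  ]), 'orientation': array([-1.83770964e-01,  9.82968812e-01,  7.10065261e-04, -2.06397092e-04]), 'contact_force': array([-0.29119859, -0.55071051,  0.32321257]), 'ft_torque': array([ 0.03026895, -0.02991543,  0.03763308]), 'grasp_force': 0.0, 'finger_gap': 85.26500953039856}
```

View pics/s.png

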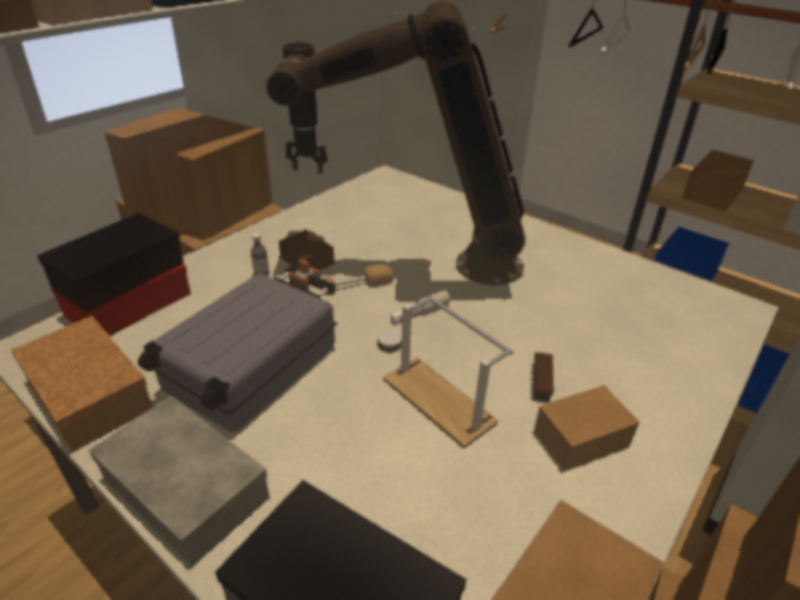

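View pics/t.png

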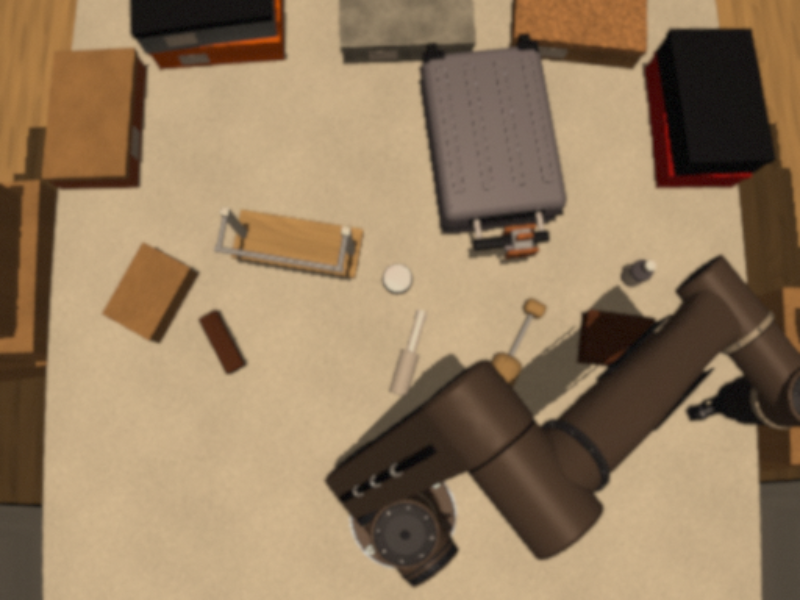

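The scene shows the case at left with the saddle on its handle at about (310,275), and the rail at about (440,370). In the top view the saddle is at about (520,238) and the rail bar runs from (220,250) to (345,268), both in 800x600 pixels. Next I'll zoom in on both.

```bash
cat > h.py <<'E'
import numpy as np,cv2
def ray(c,uv):
    p=cv2.undistortPoints(np.array([[uv]],float),c["intrinsics"],c["distortion"])[0,0]
    d=c["R"].T@np.array([p[0],p[1],1]); o=-c["R"].T@c["t"]
    return o,d/np.linalg.norm(d)
def onz(c,uv,z):
    o,d=ray(c,uv); return o+d*(z-o[2])/d[2]
def proj(c,X):
    return cv2.projectPoints(np.array(X,float).reshape(-1,3),cv2.Rodrigues(c["R"])[0],c["t"],c["intrinsics"],c["distortion"])[0][:,0]
def two(c1,u1,c2,u2):
    o1,d1=ray(c1,u1);o2,d2=ray(c2,u2)
    s=np.linalg.lstsq(np.c_[d1,-d2],o2-o1,rcond=None)[0]
    a,b=o1+d1*s[0],o2+d2*s[1]; return (a+b)/2,np.linalg.norm(a-b)
E
python3 - <<'E'
import pickle,cv2,numpy as np
d=pickle.load(open("c0.pkl","rb"))
t=d["top"]["pixels"][:,:,::-1];s=d["scene"]["pixels"][:,:,::-1]
def crop(i,u,v,w,h,k): return cv2.resize(i[v:v+h,u:u+w],(w*k,h*k),interpolation=cv2.INTER_CUBIC)
a=np.hstack([crop(t,285,125,80,50,5),crop(t,130,125,80,50,5)])
b=np.hstack([crop(s,160,140,80,60,5),crop(s,245,180,80,60,5)])
cv2.imwrite("pics/z.png",np.vstack([a,b]))
E
```

```text
(no output)
```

View pics/z.png

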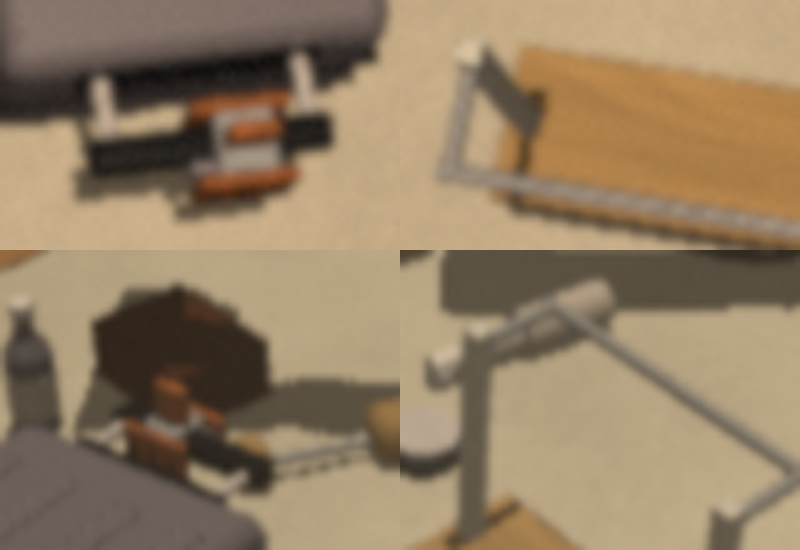

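```bash
python3 - <<'E'
import pickle,cv2,numpy as np
from h import *
np.set_printoptions(precision=1,suppress=True)
d=pickle.load(open("c0.pkl","rb"));t=d["top"];s=d["scene"]
T=lambda x,y:(285+x/5-.4,125+y/5-.4)
for c in (t,s): print("cam",-c["R"].T@c["t"])
print("tongue top",onz(t,T(255,130),199), two(t,T(255,130),s,(160+172/5,140+133/5)))
for p in [(90,155),(330,130)]: print("bar",onz(t,T(*p),157))
for p in [(90,150),(330,122),]: pass
# board tops z=161 ; both boards' top centres
for p in [(240,106),(246,184)]: print("board",onz(t,T(*p),161))
L=onz(t,(139.6,159),214);R=onz(t,(220.8,171.5),214);print("rail L R",L,R)
# rail from colour: grey pixels not possible easily; scene ends
print(two(t,(139.6,159),s,(245+400/5,180+(475-250)/5)), two(t,(220.8,171.5),s,(245+155/5,180+(303-250)/5)))
# tongue/board orange mask
im=cv2.cvtColor(t["pixels"],cv2.COLOR_RGB2HSV)
m=((im[...,1]>150)&(im[...,0]<12)&(im[...,2]>80)).astype('uint8');m[:, :315]=0;m[:,355:]=0;m[:135]=0;m[175:]=0
n,l,st,ce=cv2.connectedComponentsWithStats(m)
for i in range(1,n):
    q=np.argwhere(l==i)[:,::-1].astype(np.float32); print(st[i],ce[i],cv2.minAreaRect(q) if len(q)>4 else '')
# case front edge at z 160: top
E
```

```text
cam [ 235.6   22.8 1792.4]
cam [1493.8  796.9 1063.7]
tongue top [ 604.3 -262.8  199. ] (array([ 603.9, -262.3,  200. ]), np.float64(0.6050007085998956))
bar [ 597.4 -156.5  157. ]
bar [ 613.8 -322.2  157. ]
board [ 630.  -259.9  161. ]
board [ 575.6 -261.9  161. ]
rail L R [579.1 386.2 214. ] [534.2 117.9 214. ]
(array([579.2, 386. , 214. ]), np.float64(0.4663458435780192)) (array([530.5, 123.7, 213.9]), np.float64(13.734273701241012))
[330 143  12   3  22] [335.5 144.2] ((335.5, 144.0), (2.0, 11.0), 90.0)
[323 144   6   5  17] [325.4 146.2] ((325.5000305175781, 146.00001525878906), (3.535533905029297, 4.949747085571289), 45.0)
[331 149  11   4  28] [335.7 150.8] ((336.0384826660156, 150.8076934814453), (2.604729175567627, 10.294883728027344), 82.87498474121094)
[332 159  11   4  27] [337.1 160.7] ((337.0, 160.5), (3.0, 10.0), 90.0)
[325 161   6   3  16] [327.8 162.1] ((327.5, 162.0), (2.0, 5.0), 90.0)
```

```bash
cat >> h.py <<'E'
from scipy.spatial.transform import Rotation as Ro
def go(X,yaw_y):
    """print tool-frame shifts/turn to bring TCP to X with tool y at angle yaw_y (deg); turn first then shift"""
    from plant import arm
    s=arm.read_state();M=Ro.from_quat(s["orientation"]).as_matrix()
    a=np.degrees(np.arctan2(M[1,1],M[0,1])); dw=(yaw_y-a+180)%360-180
    M2=Ro.from_euler('z',dw,degrees=True).as_matrix()@M
    print("t",s["clock"],"pos",s["eef_pos"],"yaw",round(a,2),"tilt z",M[:,2],"gap",s["finger_gap"],"F",s["contact_force"],"q",s["qpos"])
    print("turn",round(-dw,2),"shift after turn",M2.T@(np.array(X)-s["eef_pos"]))
E
```

carry_out(increments=[85, 0, 0, -8, -6.8, 85, 0, 0, -8, -6.8, 85, 0, 0, -8, -6.8, 85, 0, 0, -8, -6.8, 85, 0, 0, -8, -6.8, 85, 0, 0, -8, -6.8, 85, 0, 0, -8, -6.8, 85, 0, 0, 0, -6.8, 85, 0, 0, 0, -6.8, 85, 0, 0, 0, -6.8, 85, 0, 0, 0, -6.5], grip_force=40)

```text
clock: 1.02
eef_pos: [243.9, -629.1, 308.8]
orientation: [0.743, -0.669, -0.0, -0.0]
contact_force: [1.0, 0.2, -0.4]
finger_gap: 85.1
grasp_force: 0.0
```

```bash
python3 - <<'E'
from h import *
np.set_printoptions(precision=2,suppress=True)
go([560,-262,320],185.7)
E
```

```text
t 1.0167 pos [ 243.88 -629.15  308.8 ] yaw -173.97 tilt z [-0.  0. -1.] gap 85.14287496075904 F [ 1.    0.15 -0.44] q [-0.91  0.33  0.1  -0.   -1.34  1.02]
turn 0.33 shift after turn [-333.94 -351.02  -11.01]
```

carry_out(increments=[85, -25.7, -27, -1, 0.3, 85, -25.7, -27, -1, 0, 85, -25.7, -27, -1, 0, 85, -25.7, -27, -1, 0, 85, -25.7, -27, -1, 0, 85, -25.7, -27, -1, 0, 85, -25.7, -27, -1, 0, 85, -25.7, -27, -1, 0, 85, -25.7, -27, -1, 0, 85, -25.7, -27, -1, 0, 85, -25.7, -27, -1, 0, 85, -25.7, -27, 0, 0, 55, -25.7, -27, 0, 0, 55, 0, 0, 0, 0, 55, 0, 0, 0, 0])

```text
clock: 2.27
eef_pos: [562.9, -261.8, 319.4]
orientation: [0.741, -0.672, -0.001, 0.0]
contact_force: [-0.5, -1.3, 0.5]
finger_gap: 54.9
grasp_force: 0.0
```

```bash
python3 - <<'E'
from h import *
from plant import cams
import pickle
np.set_printoptions(precision=2,suppress=True)
c=cams.read_camera("wrist");pickle.dump(c,open("w1.pkl","wb"))
go([604,-262,187],185.7)
print(-c["R"].T@c["t"],c["R"])
cv2.imwrite("pics/w1.png",cv2.resize(c["pixels"][:,:,::-1],(800,600)))
E
```

```text
t 2.3167 pos [ 562.09 -262.86  319.63] yaw -174.51 tilt z [-0.  0. -1.] gap 54.71405325648864 F [-0.66 -0.41 -0.83] q [-0.12  0.24 -0.01 -0.   -1.33  0.22]
turn -0.21 shift after turn [  3.35 -41.95 132.58]
[ 568.78 -331.67  438.53] [[-1.   -0.1   0.  ]
 [-0.09  0.96  0.28]
 [-0.03  0.28 -0.96]]
```

View pics/w1.png

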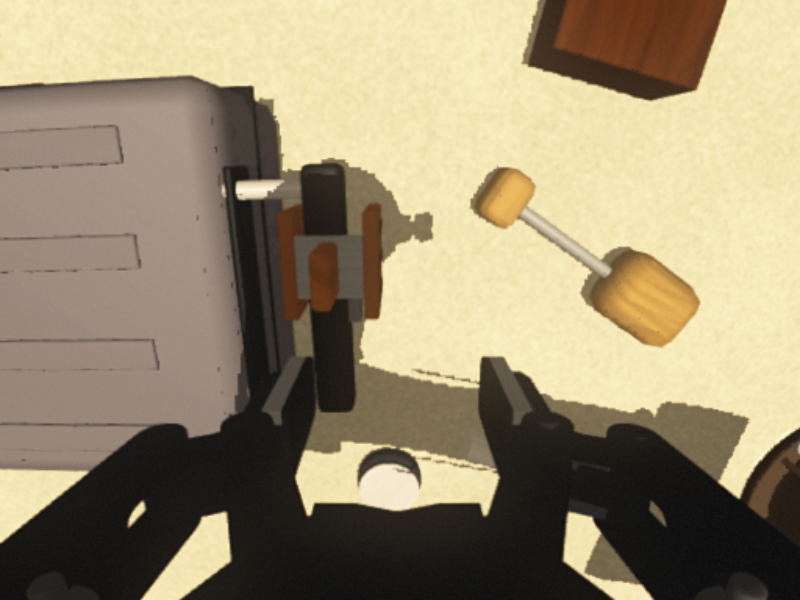

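Wrist view: the tongue's top is around (323,290), the bar's back edge runs from (302,180) to (318,400), the bridge spans rows 236 to 298, and the button's edge shows at (355,310).

```bash
python3 - <<'E'
from h import *
import pickle
np.set_printoptions(precision=1,suppress=True)
c=pickle.load(open("w1.pkl","rb"))
k=.64
f=lambda u,v,z:onz(c,(u*k-.2,v*k-.2),z)
print("back edge",f(302,180,157),f(318,400,157))
print("bar end near robot-left",f(335,410,157),"far",f(322,166,157))
print("bridge top/bot edge",f(330,236,161),f(330,298,161))
print("tongue bottom L/R",f(311,308,199),f(333,310,199))
print("board back outer/ inner", f(285,310,161),f(298,316,161),"front inner/outer",f(364,316,161),f(380,316,161))
hs=cv2.cvtColor(c["pixels"],cv2.COLOR_RGB2HSV)
m=((hs[...,0]<14)&(hs[...,1]>130)).astype('uint8');m[:110]=0;m[215:]=0;m[:,:170]=0;m[:,260:]=0
n,l,st,ce=cv2.connectedComponentsWithStats(m)
for i in range(1,n):
    if st[i][4]>30: print(st[i],ce[i],cv2.minAreaRect(np.argwhere(l==i)[:,::-1].astype(np.float32)))
E
```

```text
back edge [ 624.4 -315.9  157. ] [ 607.5 -169.3  157. ]
bar end near robot-left [ 595.4 -162.7  157. ] far [ 612.9 -325.2  157. ]
bridge top/bot edge [ 605.1 -284.3  161. ] [ 602.8 -244.8  161. ]
tongue bottom L/R [ 608.3 -250.   199. ] [ 596.1 -250.   199. ]
board back outer/ inner [ 631.1 -234.   161. ] [ 622.6 -230.8  161. ] front inner/outer [ 580.4 -234.9  161. ] [ 570.2 -235.9  161. ]
[ 177  131   40   74 1572] [195.5 171.2] ((197.34823608398438, 166.92575073242188), (72.73238372802734, 36.51214599609375), 85.8150863647461)
[232 131  12  73 755] [237.6 166.2] ((237.5, 167.0), (72.0, 11.0), 90.0)
```

carry_out(increments=[45, 2.6, -20.4, 0, -0.2, 45, 2.6, -20.4, 0, 0, 45, 0, 0, 25, 0, 45, 0, 0, 25, 0, 45, 0, 0, 25, 0, 45, 0, 0, 20, 0, 45, 0, 0, 5, 0, 45, 0, 0, 0, 0, 45, 0, 0, 0, 0])

```text
clock: 3.07
eef_pos: [603.0, -265.9, 221.4]
orientation: [0.74, -0.672, 0.0, 0.0]
contact_force: [0.2, -0.0, 0.8]
finger_gap: 45.0
grasp_force: 0.0
```

```bash
python3 - <<'E'
from h import *
from plant import cams
import pickle
np.set_printoptions(precision=2,suppress=True)
c=cams.read_camera("wrist");pickle.dump(c,open("w2.pkl","wb"))
go([603.3,-264.3,187],186)
cv2.imwrite("pics/w2.png",c["pixels"][:,:,::-1])
E
```

```text
t 3.1167 pos [ 603.41 -265.79  222.05] yaw -174.44 tilt z [ 0. -0. -1.] gap 44.94935387002815 F [-0.01  0.37  0.72] q [-0.12  0.35 -0.07  0.   -1.15  0.22]
turn -0.44 shift after turn [-1.53  0.02 35.05]
```

View pics/w2.png

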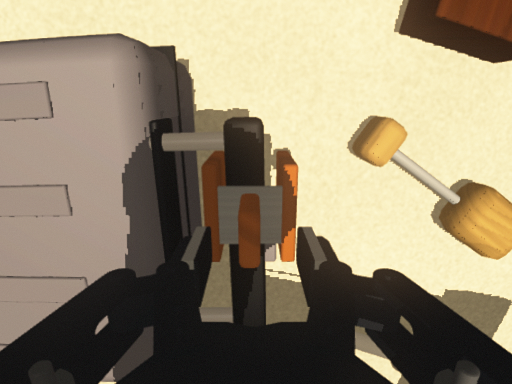

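The tongue at (250,230) sits centred between the fingers at about (207,240) and (303,240), so I'll go down and grip.

carry_out(increments=[45, -1.5, 0, 15, -0.4, 45, 0, 0, 12, 0, 45, 0, 0, 8, 0, 45, 0, 0, 0, 0, 0, 0, 0, 0, 0, 0, 0, 0, 0, 0, 0, 0, 0, 0, 0, 0, 0, 0, 0, 0, 0, 0, 0, 0, 0, 0, 0, 0, 0, 0], grip_force=50)

```text
clock: 3.95
eef_pos: [603.6, -263.6, 186.3]
orientation: [0.743, -0.669, 0.001, -0.0]
contact_force: [0.7, -0.0, 2.8]
finger_gap: 11.7
grasp_force: 52.7
```

carry_out(increments=[0, 0, 0, -5, 0, 0, 0, 0, -10, 0, 0, 0, 0, -14, 0, 0, 0, 0, -14, 0, 0, 0, 0, -14, 0, 0, 0, 0, -14, 0, 0, 0, 0, -14, 0, 0, 0, 0, -14, 0, 0, 0, 0, -14, 0, 0, 0, 0, -14, 0, 0, 0, 0, -14, 0, 0, 0, 0, -14, 0, 0, 0, 0, -10, 0, 0, 0, 0, 0, 0])

```text
clock: 5.12
eef_pos: [603.2, -263.8, 353.2]
orientation: [0.743, -0.669, 0.002, -0.001]
contact_force: [-0.1, -0.1, -1.1]
finger_gap: 11.5
grasp_force: 52.2
```

```bash
python3 - <<'E'
from h import *
from plant import cams
import pickle
np.set_printoptions(precision=2,suppress=True)
c=cams.read_camera("top");s=cams.read_camera("scene");pickle.dump((c,s),open("c3.pkl","wb"))
go([480,252,355],170.5)
t=c["pixels"][:,:,::-1];s=s["pixels"][:,:,::-1]
def crop(i,u,v,w,h,k): return cv2.resize(i[v:v+h,u:u+w],(w*k,h*k),interpolation=cv2.INTER_CUBIC)
cv2.imwrite("pics/z3.png",np.vstack([np.hstack([crop(t,290,110,100,75,4),crop(s,160,120,100,75,4)]),np.hstack([crop(t,135,125,100,75,4),crop(s,245,180,100,75,4)])]))
E
```

```text
t 5.2167 pos [ 602.64 -263.27  350.23] yaw -174.02 tilt z [ 0.  0. -1.] gap 11.506550826276701 F [ 0.76  0.25 -2.39] q [-0.12  0.29  0.13 -0.   -1.41  0.22]
turn 15.48 shift after turn [-487.96  206.     -4.59]
```

View pics/z3.png

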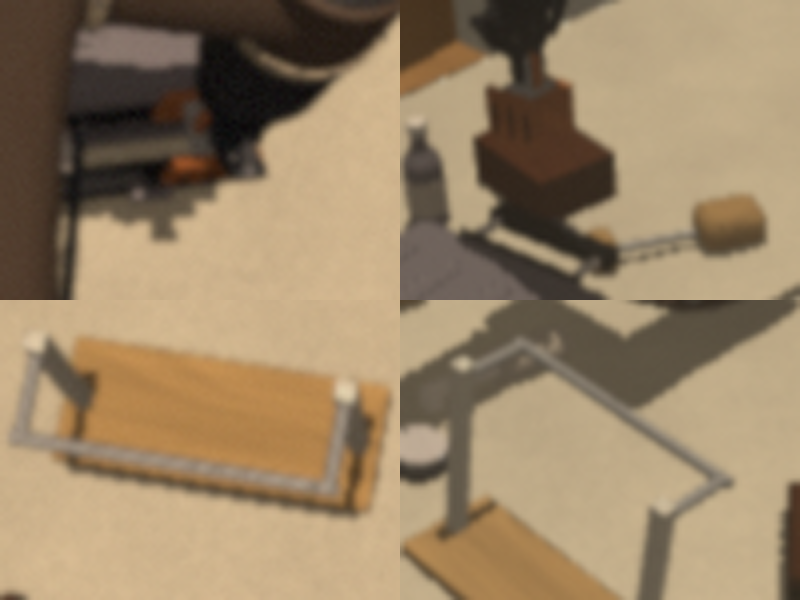

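The saddle is lifted clear. The rail bar's corners in the crop are (20,438) and (330,490) in the top view, and (727,482) and (520,342) in the scene view.

```bash
python3 - <<'E'
from h import *
import pickle
np.set_printoptions(precision=1,suppress=True)
t,s=pickle.load(open("c3.pkl","rb"))
L=two(t,(139.6,159.1),s,(326.4,225.1));R=two(t,(217.1,172.1),s,(274.6,190.1));print(L,R)
for c,a,b in ((t,(139.6,159.1),(217.1,172.1)),(s,(326.4,225.1),(274.6,190.1))):
    A=onz(c,a,214);B=onz(c,b,214);d=A-B;print(A,B,np.linalg.norm(d),(A+B)/2,"yaw",np.arctan2(-d[0],d[1]))
E
```

```text
(array([577.8, 388.1, 214. ]), np.float64(4.279832552180538)) (array([532.4, 128.4, 218.3]), np.float64(3.1507172546060223))
[578.8 386.2 214. ] [532.4 130.  214. ] 260.3747526331991 [555.6 258.1 214. ] yaw -0.17910226665753304
[576.5 389.9 214. ] [528.3 123.6 214. ] 270.63892927955277 [552.4 256.7 214. ] yaw -0.17919933834217208
```

carry_out(increments=[0, 0, 0, -3, 5.4, 0, 0, 0, -3, 5.4, 0, 0, 0, -2, 5.5, 0, -16, 4.5, 0, 0, 0, -33.5, 9.3, 0, 0, 0, -33.5, 9.3, 0, 0, 0, -33.5, 9.3, 0, 0, 0, -33.5, 9.3, 0, 0, 0, -33.5, 9.3, 0, 0, 0, -33.5, 9.3, 0, 0, 0, -33.5, 9.3, 0, 0, 0, -33.5, 9.3, 0, 0, 0, -33.5, 9.3, 0, 0, 0, -33.5, 9.3, 0, 0, 0, -33.5, 9.3, 0, 0, 0, -33.5, 9.3, 0, 0, 0, -33.5, 9.3, 0, 0, 0, -33.5, 9.3, 0, 0, 0, -18, 5.2, 0, 0, 0, 0, 0, 0, 0])

```text
clock: 6.88
eef_pos: [554.2, 260.0, 356.1]
orientation: [-0.642, 0.767, 0.0, -0.001]
contact_force: [0.4, -0.3, -1.9]
finger_gap: 11.2
grasp_force: 52.2
```

carry_out(increments=[0, 0, 0, 0, 0, 0, 0, 0, 0, 0])

```text
clock: 7.05
eef_pos: [554.9, 256.2, 357.3]
orientation: [-0.641, 0.768, 0.0, -0.001]
contact_force: [-1.3, 0.1, -1.5]
finger_gap: 11.3
grasp_force: 52.2
```

```bash
python3 - <<'E'
from h import *
from plant import cams
import pickle
np.set_printoptions(precision=2,suppress=True)
c=cams.read_camera("wrist");pickle.dump(c,open("w4.pkl","wb"))
go([555,257.5,252],169.7)
cv2.imwrite("pics/w4.png",cv2.resize(c["pixels"][:,:,::-1],(800,600)))
E
```

```text
t 7.1 pos [555.08 255.78 357.69] yaw 169.66 tilt z [-0. -0. -1.] gap 11.550214392559136 F [ 0.08  0.2  -2.73] q [ 0.75  0.21  0.04 -0.   -1.4  -0.93]
turn -0.04 shift after turn [ -1.77   0.3  105.68]
```

View pics/w4.png

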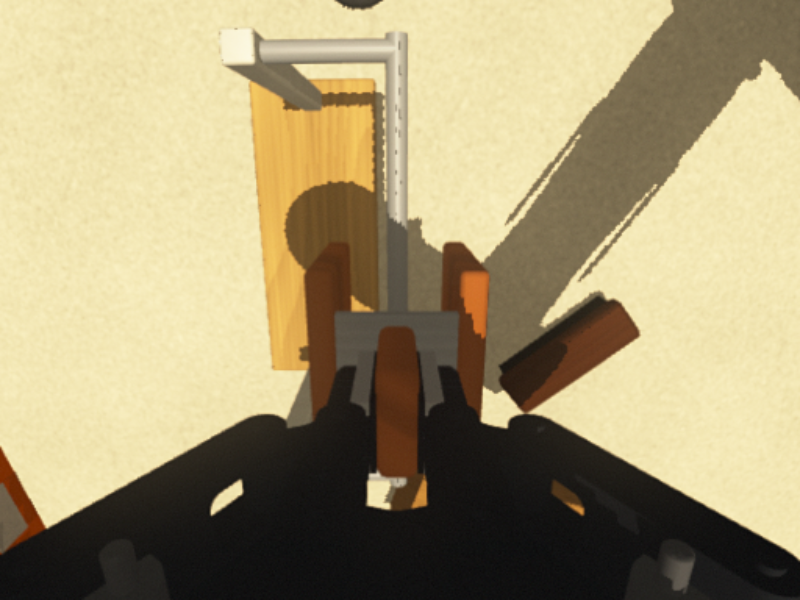

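The bar at column 397 lines up with the tongue and passes midway between the boards at (330,300) and (465,300), so I'll lower it.

```bash
python3 - <<'E'
from h import *
import pickle
np.set_printoptions(precision=1,suppress=True)
c=pickle.load(open("w4.pkl","rb"));k=.64
P=[onz(c,(u*k-.2,v*k-.2),214) for u,v in ((397,33),(397,50),(397,200),(397,300))]
print(P)
E
```

```text
[array([529.4, 122.4, 214. ]), array([530.9, 130.5, 214. ]), array([544.8, 207.4, 214. ]), array([555.4, 265.5, 214. ])]
```

carry_out(increments=[0, -1.5, 0, 12, 0, 0, 0, 0, 15, 0, 0, 0, 0, 15, 0, 0, 0, 0, 15, 0, 0, 0, 0, 15, 0, 0, 0, 0, 12, 0, 0, 0, 0, 8, 0, 0, 0, 0, 6, 0, 0, 0, 0, 4, 0, 0, 0, 0, 0, 0, 0, 0, 0, 0, 0])

```text
clock: 8.02
eef_pos: [555.7, 257.9, 256.7]
orientation: [-0.641, 0.768, -0.0, 0.0]
contact_force: [0.1, 0.3, -1.8]
finger_gap: 11.6
grasp_force: 52.1
```

carry_out(increments=[0, 0, 0, 2, 0, 0, 0, 0, 2, 0, 0, 0, 0, 1.5, 0, 0, 0, 0, 1, 0, 0, 0, 0, 0, 0])

```text
clock: 8.43
eef_pos: [555.4, 258.0, 249.6]
orientation: [-0.641, 0.768, 0.0, -0.0]
contact_force: [0.2, -0.3, -0.9]
finger_gap: 11.8
grasp_force: 52.1
```

carry_out(increments=[0, 0, 0, 0.7, 0, 0, 0, 0, 0.5, 0, 0, 0, 0, 0, 0])

```text
clock: 8.68
eef_pos: [555.6, 258.0, 249.2]
orientation: [-0.641, 0.768, -0.0, 0.0]
contact_force: [-2.6, -1.1, 2.7]
finger_gap: 11.4
grasp_force: 52.9
```

carry_out(increments=[20, 0, 0, 0, 0, 35, 0, 0, 0, 0, 45, 0, 0, 0, 0, 45, 0, 0, 0, 0])

```text
clock: 9.02
eef_pos: [555.6, 258.0, 248.6]
orientation: [-0.641, 0.768, -0.0, 0.0]
contact_force: [0.3, -0.6, 0.4]
finger_gap: 45.2
grasp_force: 0.0
```

carry_out(increments=[45, 0, 0, -5, 0, 45, 0, 0, -15, 0, 45, 0, 0, -20, 0, 45, 0, 0, -20, 0, 45, 0, 0, -20, 0, 45, 0, 0, -20, 0, 45, 0, 0, 0, 0])

```text
clock: 9.6
eef_pos: [557.0, 258.4, 353.8]
orientation: [-0.641, 0.768, -0.001, 0.003]
contact_force: [0.7, -0.0, 1.0]
finger_gap: 44.7
grasp_force: 0.0
```

```bash
python3 - <<'E'
from h import *
from plant import cams
import pickle
np.set_printoptions(precision=2,suppress=True)
c=cams.read_camera("wrist");s=cams.read_camera("scene")
go([600,-241,330],186.1)
a=cv2.resize(s["pixels"][170:260,240:360,::-1],(400,300),interpolation=cv2.INTER_CUBIC)
cv2.imwrite("pics/w5.png",np.hstack([cv2.resize(c["pixels"][:,:,::-1],(400,300)),a]))
E
```

```text
t 9.7 pos [555.71 258.16 349.69] yaw 169.68 tilt z [ 0.  0. -1.] gap 44.78342432339097 F [ 0.72 -0.14 -1.03] q [ 0.75  0.21  0.02 -0.   -1.38 -0.93]
turn -16.42 shift after turn [501.08   9.03  18.82]
```

View pics/w5.png

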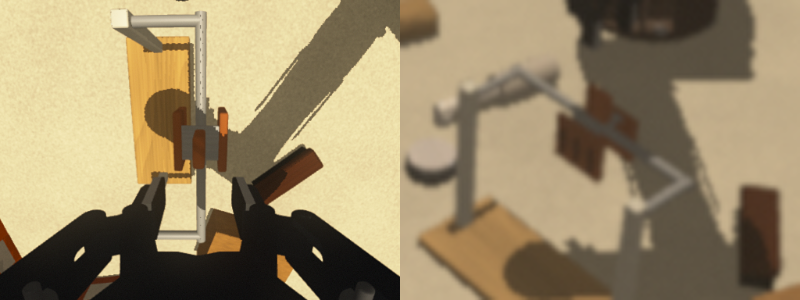

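The saddle hangs astride the bar near its middle: wrist crop (200,140), scene crop (597,130). Back to the handle.

carry_out(increments=[45, 0, 0, 0, -5.5, 45, 0, 0, 0, -5.5, 45, 16, 0, 0, -5.4, 45, 33, 0.6, 0, 0, 45, 33, 0.6, 0, 0, 45, 33, 0.6, 0, 0, 45, 33, 0.6, 0, 0, 45, 33, 0.6, 0, 0, 45, 33, 0.6, 0, 0, 45, 33, 0.6, 0, 0, 45, 33, 0.6, 0, 0, 45, 33, 0.6, 0, 0, 45, 33, 0.6, 2, 0, 45, 33, 0.6, 4, 0, 45, 33, 0.6, 4, 0, 45, 33, 0.6, 4, 0, 45, 33, 0.6, 4, 0, 45, 23, 0.6, 0, 0, 45, 0, 0, 0, 0])

```text
clock: 11.28
eef_pos: [597.4, -245.0, 328.2]
orientation: [0.742, -0.67, -0.001, 0.001]
contact_force: [-0.3, 0.5, 0.5]
finger_gap: 44.7
grasp_force: 0.0
```

carry_out(increments=[55, 0, 0, 0, 0, 55, 0, 0, 0, 0])

```text
clock: 11.45
eef_pos: [597.9, -241.1, 329.7]
orientation: [0.743, -0.669, -0.001, 0.0]
contact_force: [-0.3, 0.7, -0.5]
finger_gap: 54.8
grasp_force: 0.0
```

```bash
python3 - <<'E'
from h import *
from plant import cams
import pickle
np.set_printoptions(precision=2,suppress=True)
c=cams.read_camera("wrist");pickle.dump(c,open("w6.pkl","wb"))
go([600,-241,250],186.1)
cv2.imwrite("pics/w6.png",cv2.resize(c["pixels"][:,:,::-1],(800,600)))
E
```

```text
t 11.5 pos [ 598.04 -240.65  330.13] yaw -173.89 tilt z [-0.  0. -1.] gap 55.04840828872793 F [0.42 0.8  0.04] q [-0.08  0.27  0.06 -0.   -1.36  0.19]
turn 0.01 shift after turn [ 0.59 -1.97 80.13]
```

View pics/w6.png

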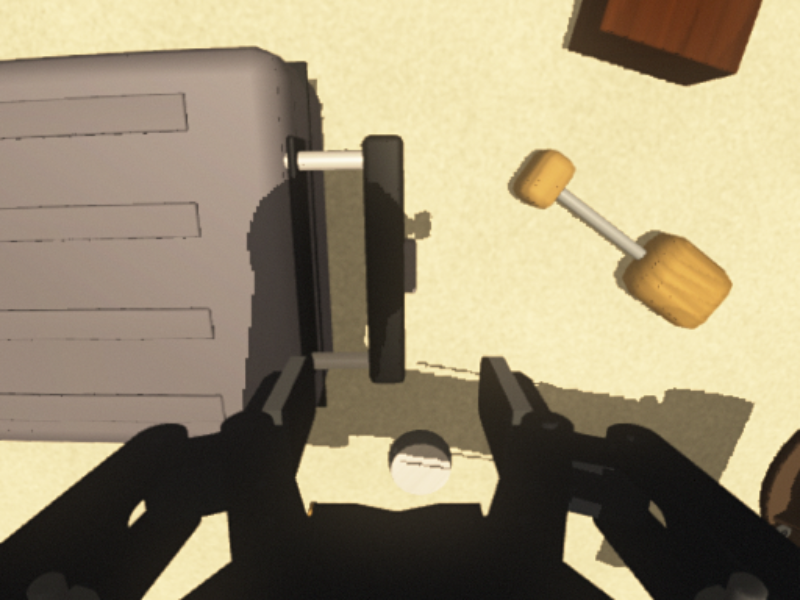

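The bar runs from (383,137) to (388,382), with the button at (410,237–292).

```bash
python3 - <<'E'
from h import *
import pickle
np.set_printoptions(precision=1,suppress=True)
c=pickle.load(open("w6.pkl","rb"));k=.64
f=lambda u,v,z:onz(c,(u*k-.2,v*k-.2),z)
a=f(364,165,157);b=f(369,350,157);d=b-a;print("back",a,b,"yaw",np.arctan2(-d[0],d[1]))
a1=f(404,165,157);b1=f(405,350,157);print("front",a1,b1)
print("ends",f(383,137,157),f(388,382,157),f(388,382,133))
print("button ends",f(412,238,153),f(412,291,153),"outer",f(416,265,153))
E
```

```text
back [ 624.2 -307.   157. ] [ 610.2 -184.7  157. ] yaw 0.11457439171495881
front [ 599.7 -309.6  157. ] [ 585.5 -187.4  157. ]
ends [ 614.2 -324.7  157. ] [ 594.7 -161.8  157. ] [ 593.9 -149.6  133. ]
button ends [ 589.4 -264.4  153. ] [ 585.3 -228.8  153. ] outer [ 584.7 -246.8  153. ]
```

carry_out(increments=[55, 4.6, -2.1, 10, -0.5, 55, 0, 0, 22, 0, 55, 0, 0, 22, 0, 55, 0, 0, 22, 0, 55, 0, 0, 22, 0, 55, 0, 0, 20, 0, 55, 0, 0, 18, 0, 55, 0, 0, 16, 0, 55, 0, 0, 14, 0, 55, 0, 0, 12, 0, 55, 0, 0, 6, 0, 55, 0, 0, 0, 0, 55, 0, 0, 0, 0])

```text
clock: 12.58
eef_pos: [601.0, -245.4, 146.7]
orientation: [0.747, -0.665, 0.0, 0.0]
contact_force: [0.4, -1.3, -0.2]
finger_gap: 55.1
grasp_force: 0.0
```

carry_out(increments=[45, 0, 0, 0, 0, 38, 0, 0, 0, 0, 30, 0, 0, 0, 0, 0, 0, 0, 0, 0, 0, 0, 0, 0, 0, 0, 0, 0, 0, 0, 0, 0, 0, 0, 0, 0, 0, 0, 0, 0], grip_force=50)

```text
clock: 13.25
eef_pos: [602.3, -245.6, 148.4]
orientation: [0.747, -0.665, 0.002, -0.001]
contact_force: [2.8, 1.7, 6.0]
finger_gap: 26.7
grasp_force: 49.7
```

```bash
python3 - <<'E'
from h import *
from plant import cams
np.set_printoptions(precision=2,suppress=True)
go([600.6,-245,146],186.57)
E
```

```text
t 13.25 pos [ 602.31 -245.63  148.43] yaw -173.37 tilt z [ 0. -0. -1.] gap 26.70848998535072 F [2.75 1.71 6.04] q [-0.09  0.4  -0.18  0.   -0.99  0.2 ]
turn 0.06 shift after turn [-0.82  1.64  2.42]
```

carry_out(increments=[0, 0, 3, 0, 0, 0, 0, 5, 0, 0, 0, 0, 7, 0, 0, 0, 0, 8, 0, 0, 0, 0, 8, 0, 0, 0, 0, 8, 0, 0, 0, 0, 6, 0, 0, 0, 0, 0, 0, 0])

```text
clock: 13.92
eef_pos: [556.1, -251.1, 148.4]
orientation: [0.747, -0.665, 0.001, -0.001]
contact_force: [-1.3, 1.2, 8.1]
finger_gap: 27.2
grasp_force: 49.0
```

carry_out(increments=[0, 0, 6, 0, 0, 0, 0, 9, 0, 0, 0, 0, 9, 0, 0, 0, 0, 9, 0, 0, 0, 0, 9, 0, 0, 0, 0, 9, 0, 0, 0, 0, 9, 0, 0, 0, 0, 9, 0, 0, 0, 0, 9, 0, 0, 0, 0, 8, 0, 0, 0, 0, 6, 0, 0, 0, 0, 4, 0, 0, 0, 0, 2, 0, 0, 0, 0, 0, 0, 0, 0, 0, 0, 0, 0])

```text
clock: 15.17
eef_pos: [459.6, -262.4, 148.3]
orientation: [0.747, -0.665, 0.001, -0.001]
contact_force: [-0.6, 0.8, 9.1]
finger_gap: 27.0
grasp_force: 49.3
```

carry_out(increments=[0, 0, 1.5, 0, 0, 0, 0, 1.5, 0, 0, 0, 0, 1.5, 0, 0, 0, 0, 0, 0, 0, 0, 0, 0, 0, 0])

```text
clock: 15.58
eef_pos: [456.5, -262.8, 148.3]
orientation: [0.747, -0.665, 0.002, -0.001]
contact_force: [4.3, 2.0, 6.4]
finger_gap: 27.3
grasp_force: 50.3
```

carry_out(increments=[0, 0, 2, 0, 0, 0, 0, 2, 0, 0, 0, 0, 0, 0, 0, 0, 0, 0, 0, 0])

```text
clock: 15.92
eef_pos: [456.3, -262.9, 148.4]
orientation: [0.747, -0.665, 0.005, -0.003]
contact_force: [18.7, 4.1, -5.5]
finger_gap: 26.6
grasp_force: 53.0
```

carry_out(increments=[0, 0, -1.5, 0, 0, 0, 0, 0, 0, 0])

```text
clock: 16.08
eef_pos: [456.4, -262.9, 148.4]
orientation: [0.747, -0.665, 0.004, -0.002]
contact_force: [11.8, 3.1, 0.0]
finger_gap: 26.9
grasp_force: 51.9
```

```bash
python3 - <<'E'
from h import *
from plant import cams
import pickle
np.set_printoptions(precision=2,suppress=True)
c=cams.read_camera("wrist");s=cams.read_camera("scene");pickle.dump((c,s),open("w7.pkl","wb"))
go([456,-263,146],186.57)
a=cv2.resize(s["pixels"][130:250,160:320,::-1],(400,300),interpolation=cv2.INTER_CUBIC)
cv2.imwrite("pics/w7.png",np.hstack([cv2.resize(c["pixels"][:,:,::-1],(400,300)),a]))
E
```

```text
t 16.1833 pos [ 456.37 -262.89  148.36] yaw -173.33 tilt z [ 0.01 -0.   -1.  ] gap 27.32152955563505 F [14.    3.41 -1.43] q [-0.15  0.21 -0.46  0.   -0.89  0.27]
turn 0.1 shift after turn [0.06 0.41 2.36]
```

View pics/w7.png

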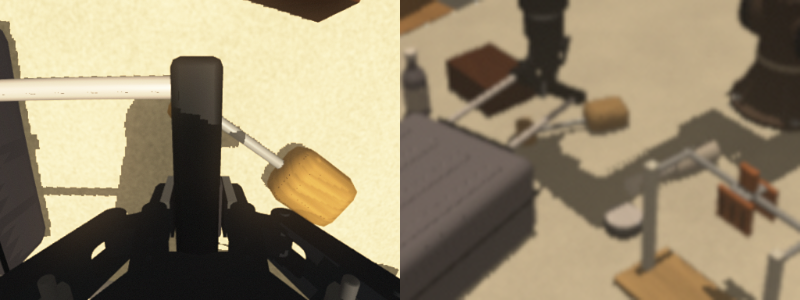

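Handle well out, still gripped at (196,190), and the saddle still astride the rail at (745,200). I'll measure the travel from the bar.

```bash
python3 - <<'E'
from h import *
import pickle
np.set_printoptions(precision=1,suppress=True)
c,s=pickle.load(open("w7.pkl","rb"));w=pickle.load(open("w6.pkl","rb"))
n=np.array([np.cos(.1146),np.sin(.1146),0])
# back edge by darkness along rows
for cc,rows,rng in ((w,(110,120,130,140),(215,250)),(c,(95,105,115),(205,245))):
    g=cv2.cvtColor(cc["pixels"],cv2.COLOR_RGB2GRAY).astype(int)
    for r in rows:
        e=np.diff(g[r,rng[0]:rng[1]]);u=rng[0]+np.argmin(e)+.5
        P=onz(cc,(u,r),157);print(r,u,P,P@n)
print(onz(w,(383*.64,136*.64),157)@n,onz(c,(196*1.28,59*1.28),157)@n)
E
```

```text
110 231.5 [ 625.1 -302.6  157. ] 586.3785015997312
120 231.5 [ 624.3 -293.1  157. ] 586.641816945643
130 232.5 [ 622.4 -283.6  157. ] 585.9275321972685
140 232.5 [ 621.6 -273.8  157. ] 586.1968207849377
95 217.5 [ 477. -334.  157.] 435.6435794005454
105 217.5 [ 476.7 -330.5  157. ] 435.74190450926505
115 218.5 [ 476. -327.  157.] 435.4732099130071
572.8588609876876 423.50912123400855
```

Measured travel is about 150 mm against the hard end, and the 27 mm gap means the button is in.

```bash
python3 -c "
from plant import arm
print(arm.hand_in())"
```

```text
the job is handed in; nothing more can be done
None
```

I hung the cedar saddle astride the rail bar near its middle, pulled the handle out to its second stop (about 150 mm measured) and handed in at about 16 s, still gripping it with the button pressed; the verdict wasn't shown.

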